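# Load a sample cassette under the leaf spring of a clamping dock

## Task

The sample cassette lies in the open end of the clamping dock, on a sprung bed that holds its nose above the lip of the bridge. With the fingertips press it down firmly and, keeping it pressed, slide it under the lip and the leaf spring until it is fully home against the end stop, then let go; after that press the round key on the key pad fully down and release it to start the reading. Pick nothing up, do not press the square key, and leave the spare cassette and everything else on the bench where they are.

Things in the scene. Friction and masses are not known exactly. Their poses are not given: they have to be found in the camera images.
- dock: Clamping dock fixed to the bench: a straight grey channel, 186 x 80 mm over its base. Origin on the bench under the channel's centre line; x is the direction in which the cassette slides, z up. Rear wall at x = -100 to -94 mm; channel x = -94 to +70 mm, 46 mm wide; rear and side walls 27 mm high. Within the channel: the bed, the cassette, and at the +x end the bridge, leaf spring and end stop.
- lip (a point): lower front edge of the bridge's square lip bar, mid-channel (dock x = 24 mm, 32 mm above the bench). The aluminium bar spans the channel from x = 24 to 34 mm; its top is 46 mm above the bench. The cassette must pass below it.
- leaf (a joint): steel leaf spring, 30 mm wide, hinged on the bridge at dock x = 40 mm and sloping down in the +x direction to a round toe at x = 62 mm, 26 mm above the bench. 0 = resting, grows (rad) as the cassette passing below lifts it, about 0.1 to 0.4; it then presses down on the cassette with about 2 to 4 N and drags on it.
- stop (a point): middle of the face of the aluminium end stop (dock x = 70 mm, 30 mm above the bench; the stop is 42 mm high), which the cassette's nose meets when it is home
- bed (a joint): sprung steel floor of the whole channel. 0 = up: its top is 24 mm above the bench, the cassette's top at 36 mm, 4 mm higher than the lip's underside, so the nose butts on the lip. Grows as pressed, to 0.007 m (hard stop, cassette's top at 29 mm). A finger needs about 8 N for 4 mm, 12 N for 7 mm. Cassette home and let go: about 0.004, clamped up against the lip.
- cassette_centre (a point): centre (half-way up) of the sample cassette in the dock: a flat off-white slab 110 (x) x 44 x 12 mm, about 80 g, axes parallel to the dock's, x towards the bridge. At the start about 36 mm behind the dock's origin, 30 mm above the bench, its nose about 4 to 6 mm before the lip; home it is 15 mm ahead of the origin (travel about 50 mm).
- rib (a point): foot of the rear face of the cassette's thumb rib, 17 mm behind the cassette's centre, level with its top. The rib is 4 mm high, 4 mm wide and 40 mm long, across the cassette. A fingertip on the bare 38 mm between rib and tail can press down and push forward against the rib. When home the rib's rear face is 26 mm before the lip.
- dock_home (a point): point fixed in the dock where the cassette's centre lies when it is fully home and clamped (15 mm along the dock's x, 26 mm above the bench)
- start_key (a joint): round key on the key pad: 0 = up, grows as pressed, 0.006 m = fully down; about 5 N
- start_key_top (a point): centre of the top of the round key, 26 mm across, dark grey, standing 10 mm above the key pad's top (40 mm above the bench); it moves straight down
- stop_key (a joint): square key on the key pad, same travel; not to be pressed
- stop_key_top (a point): centre of the top of the square key, 24 mm wide, dark grey, 60 mm from the round one
- keypad: grey key pad fixed to the bench, 85 (x) x 125 (y) x 30 mm; origin under its centre; the round key is at x -12, y +30 mm, the square one at x -12, y -30 mm
- spare: spare cassette, the same as the one in the dock, lying flat on the bare bench beyond the two devices; leave alone; origin under its centre
- tube_stand: small white square stand (50 x 50 x 24 mm) with one purple-capped tube, 93 mm tall in all, between the two devices; leave alone; origin under its centre
- reagent: small amber bottle, 44 mm across, 85 mm tall, between the two devices; leave alone; origin under its centre
- pen: pen lying flat, 120 mm long, 12 mm thick, beyond the two devices; leave alone; origin under its centre
- timer: small white timer, 30 x 60 x 55 mm, beyond the two devices; leave alone; origin under its centre
- cassette: the same sample cassette; origin under its centre (6 mm below point cassette_centre)

How it is judged:
By the outcome, as a careful person would: the job done as asked, in the order asked, and still so for the second after the job is handed in, with the robot touching nothing.
It also fails if it takes over 58 s, if anything falls off the work surface, if the arm or the gripper's body presses on something with over 40 N, if the wrist force passes 120 N, or if a joint passes its speed limit or range.

## Robot

A 7-joint arm with a two-finger parallel gripper is mounted at the origin on the work surface. World frame = base frame: x ahead of the robot, y to its left, z up, the work surface at z = 0. Lengths are in m, angles in degrees, forces in N, time in s.
With the tool pointing down it reaches from about 0.35 to 0.9 m from the base axis. Payload 7.2 kg.
Tool frame: the origin (TCP) lies midway between the tips of the shut fingers; the grasp point (between the pads) lies 19 mm behind it; z points along the fingers, y is the direction in which the jaws open and shut (so a half turn about z gives the same grasp; the last joint's range is limited). The gripper opens to 88 mm and grips with 3 to 60 N. Pads are 20 mm wide; open, the fingers measure 115 mm over their backs; the gripper's body (75 mm by 178 mm) begins 61 mm behind the grasp point.
Start: joints at [64.103, 23.554, -0.728, 91.456, 0.321, 64.991, -4.71], TCP at [0.234, -0.58, 0.223] pointing down, gripper open.
Joint ranges: [-169.25, 169.25], [-16.82, 113.86], [-84.01, 82.57], [7.8, 145.47], [-59.2, 239.2], [7.22, 106.19], [-163.78, 163.78]. Speed limits (degrees/s): [136.94, 136.94, 172.46, 172.46, 180, 180, 180].

## Interface

Orientations are given as [roll, pitch, yaw] about the fixed x, y, z axes, in that order (R = Rz(yaw) Ry(pitch) Rx(roll)).
In Python, from station import get_obs, imaging, manip gives the robot as it stands.
- The arm moves only by the tool drive_tool, never from a script. Its argument "steps" is a list of rows, each a list of 5 numbers: the closure, from -1 (fully open) to 1 (shut), then the shift along the tool's x, y, z in mm, then the turn about the tool's z in rad. A call has 1 to 5 rows; each row shifts and turns the pose as measured when the row begins, along the tool's axes as they then stand; what a row does not reach is not made up. A row lasts 1/8 s, in which the tool goes at most 62.5 mm and 10.7 degrees, less where a joint would pass 70% of its speed; a pose out of reach is approached as far as the arm can. A call with a gripper value outside its range is refused whole. The fingers move at their own pace and stop on an object; "squeeze" is the grip in N (left out, the last holds). Time passes only in rows, so rows that do not move let the fingers close. It gives the time, the measured TCP pose, the force and the opening at its end, in the units of the state.
- get_obs(): the state, without advancing time (a new reading comes with each control period).
- imaging.snapshot(name): name is "scene" or "top" or "wrist"; returns a dict with "pixels" (400x640x3 uint8, red, green, blue), "z_map" (400x640 float32, m along the optical axis (not along the pixel's ray), 0 where there is no reading), "mtx" (3x3 intrinsics, pixels), "xyz" and "attitude" of the camera in the world. Camera axes: x right, y down, z forward; pixel columns grow to the right and rows downward; lengths in m; the calibration is good to about 2 mm. A picture is of the moment at which its call begins.
- manip.sign_off(): hands the job in, once; it reports no verdict.
The state is a dict: "time_s": time; "qpos": joint angles; "joint_vel": joint speeds; "joint_efforts": joint torques, N m; "position": TCP position; "ee_rot": TCP orientation; "contact_force": force on the tool from outside, world axes, zero at the start; "torque": the same for the moment, N m; "width": finger opening in m.
Only numpy, scipy, OpenCV 4.12 (cv2) and the standard library are available. Lean on these libraries where they do the work, as an engineer would, in place of code of your own. Each camera call takes 0.05 s, during which the arm holds its last target.

## Working session

There is one attempt and no reset: what is moved stays moved. The work goes in short steps, Python scripts to look and compute and a tool call to move; the robot and the scene stay as the last step left them, time stands still between calls to the robot, and variables do not carry over. Pictures are saved under pics/ and viewed, and the job is handed in when it is done.

Besides the shell and the picture viewer there is one more tool, called as name(argument=value, ...), one argument or row to a line, values as JSON. drive_tool: Moves the arm, as the interface text tells. Its arguments: {"type":"object","properties":{"steps":{"type":"array","items":{"type":"array","items":{"type":"number"}}},"squeeze":{"type":"number"}},"required":["steps"]}

```bash
ls; mkdir -p pics; cat > h.py <<'E'
from station import get_obs, imaging, manip
import numpy as np, cv2
def snap(n,f):
    s=imaging.snapshot(n); np.savez('pics/'+f+'.npz',**s)
    cv2.imwrite('pics/'+f+'.png',s['pixels'][:,:,::-1]); return s
def crop(f,x0,y0,x1,y1,k,out):
    im=cv2.imread('pics/'+f+'.png')[y0:y1,x0:x1]; cv2.imwrite('pics/'+out+'.png',cv2.resize(im,None,fx=k,fy=k,interpolation=cv2.INTER_CUBIC))
E
python3 - <<'E'
from h import *
print(get_obs())
for n in ["scene","top","wrist"]:
    s=snap(n,n+'0'); print(n,s['mtx'],s['xyz'],s['attitude'])
E
```

```text
pics
{'time_s': 0.0, 'qpos': array([64.10402146, 23.5978759 , -0.72840052, 91.50526559,  0.32354189,
       64.99036708, -4.71024912]), 'joint_vel': array([ 0.05513438, -0.12376713, -0.06035432,  0.00713336, -0.00134133,
        0.05798842,  0.07325486]), 'joint_efforts': array([ 3.23208315e-04, -5.87949264e+01,  6.41816072e-01, -2.91065186e+01,
       -5.39819151e-02,  1.83452549e-02,  1.54068848e-04]), 'position': array([ 0.23376404, -0.57907862,  0.22182369]), 'ee_rot': array([-1.79908962e+02,  8.90930237e-03,  2.19904841e+01]), 'contact_force': array([-0.75567926, -0.1113391 , -0.3427671 ]), 'torque': array([-8.79682809e-06,  9.55490688e-03, -2.51431354e-02]), 'width': 0.08772380663018}
scene [[386.47188807   0.         320.02447712]
 [  0.         386.47188807 196.73299261]
 [  0.           0.           1.        ]] [ 1.15496317 -0.31836456  0.56666425] [-127.40394902    1.17606853   60.54619886]
top [[367.10592098   0.         317.44168115]
 [  0.         367.10592098 201.75066908]
 [  0.           0.           1.        ]] [0.49518248 0.01582596 0.82341847] [-1.75677475e+02  1.46972367e-01 -8.94662609e+01]
wrist [[292.70507701   0.         319.80250951]
 [  0.         292.70507701 197.02629378]
 [  0.           0.           1.        ]] [ 0.30803178 -0.54787142  0.38397968] [ 1.63040723e+02  5.62580272e-02 -6.79658460e+01]
```

View pics/top0.png

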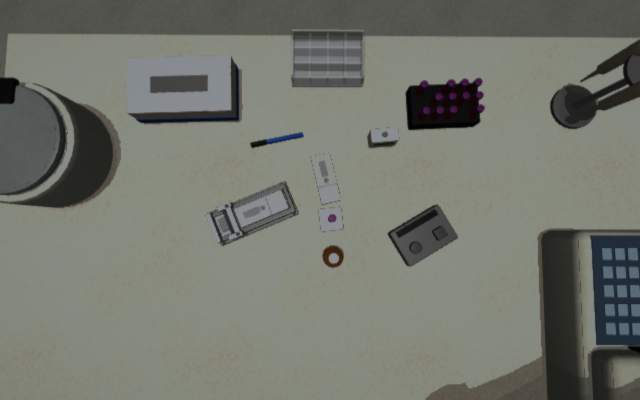

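View pics/scene0.png

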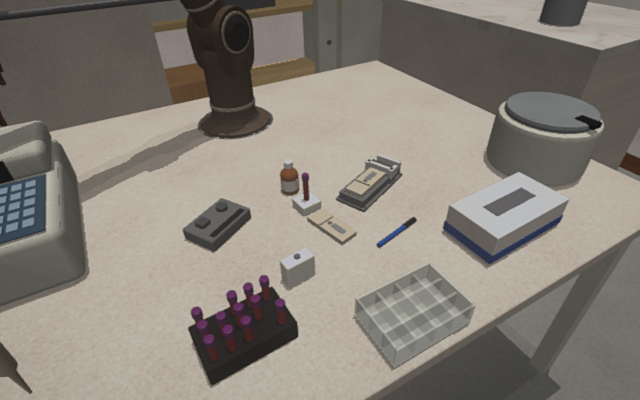

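View pics/wrist0.png

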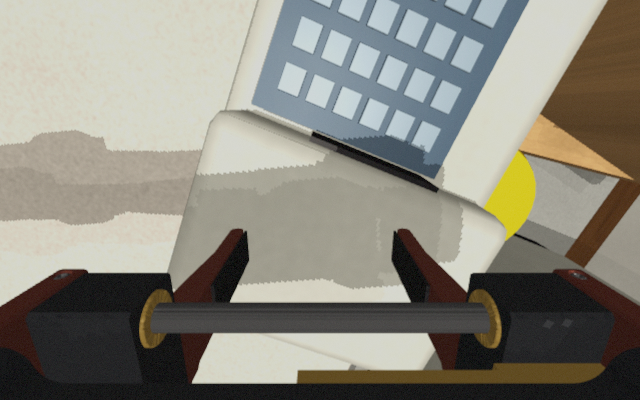

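The top view shows the dock around (253,213), with the bridge at its left end (~(222,224)). The key pad is around (422,235), with the round key at (415,247) and the square key at (439,233). Next I'll enlarge these areas.

```bash
python3 - <<'E'
from h import *
crop('top0',195,170,310,255,6,'c1'); crop('top0',375,190,475,275,6,'c2'); crop('scene0',325,145,415,215,8,'c3');crop('scene0',175,190,260,255,8,'c4')
E
```

```text
(no output)
```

View pics/c1.png

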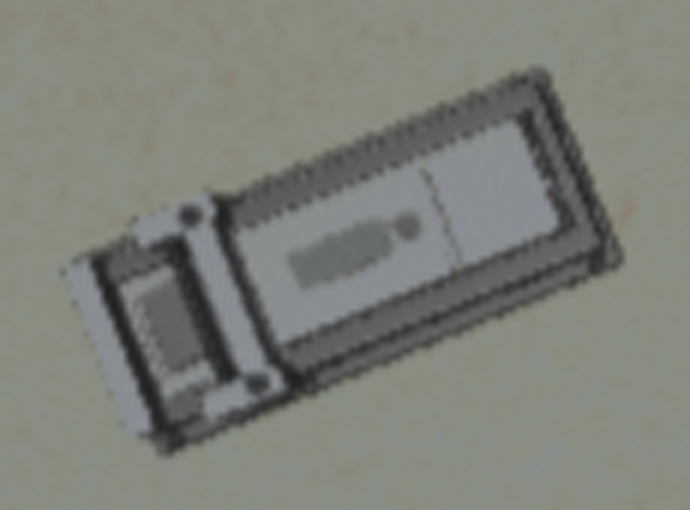

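View pics/c2.png

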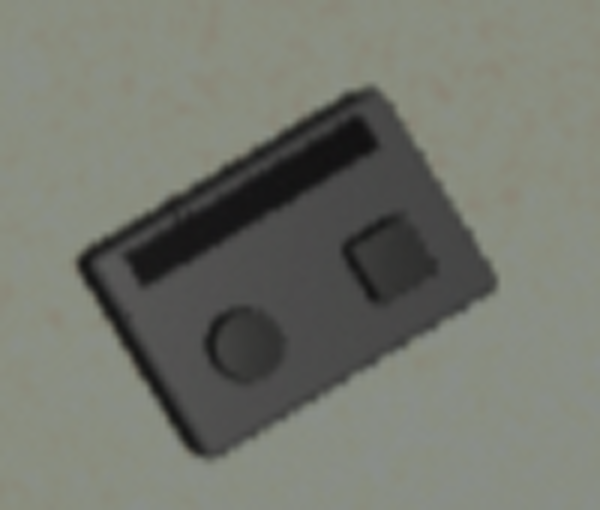

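View pics/c3.png

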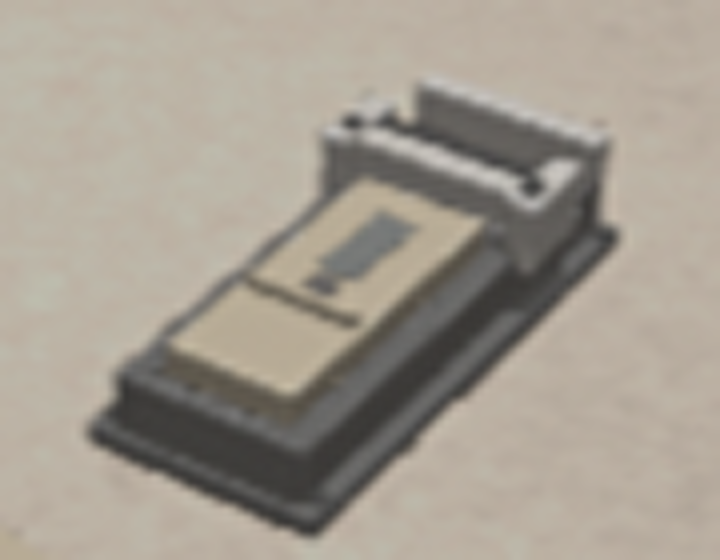

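View pics/c4.png

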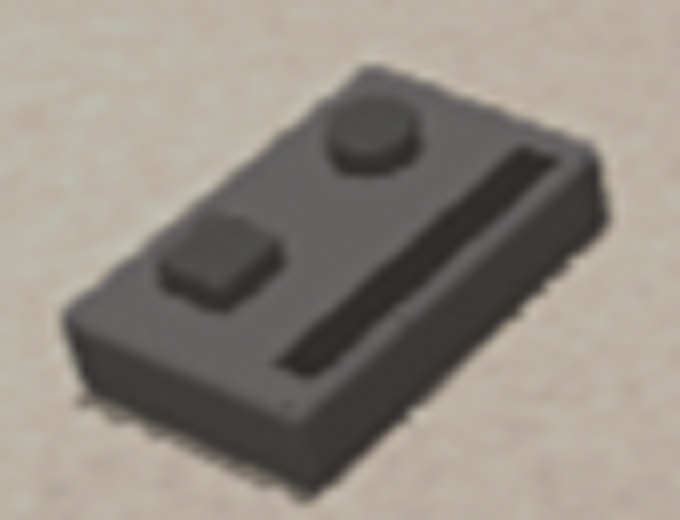

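```bash
cat >> h.py <<'E'
from scipy.spatial.transform import Rotation as R
def ray(s,u,v):
    d=R.from_euler('xyz',s['attitude'],degrees=True).apply(np.linalg.solve(s['mtx'],[u,v,1.])); return np.array(s['xyz']),d
def tri(*o):
    A=[];b=[]
    for s,u,v in o:
        c,d=ray(s,u,v); d=d/np.linalg.norm(d); P=np.eye(3)-np.outer(d,d); A.append(P); b.append(P@c)
    x,res,_,_=np.linalg.lstsq(np.vstack(A),np.hstack(b),rcond=None); return x,np.sqrt(res)
def atz(s,u,v,z):
    c,d=ray(s,u,v); return c+d*(z-c[2])/d[2]
def dep(s,u,v):
    c,d=ray(s,u,v); return c+d*s['z_map'][int(round(v)),int(round(u))]
E
python3 - <<'E'
from h import *
np.set_printoptions(precision=4,suppress=True)
T=np.load('pics/top0.npz');S=np.load('pics/scene0.npz')
c1=lambda x,y:(T,195+(x+.5)/6-.5,170+(y+.5)/6-.5)
c2=lambda x,y:(T,375+(x+.5)/6-.5,190+(y+.5)/6-.5)
c3=lambda x,y:(S,325+(x+.5)/8-.5,145+(y+.5)/8-.5)
c4=lambda x,y:(S,175+(x+.5)/8-.5,190+(y+.5)/8-.5)
for n,a,b,z in [('round',c2(248,344),c4(373,128),.04),('square',c2(396,260),c4(225,252),.04),
 ('ribA',c1(428,172),c3(358,323),.036),('ribB',c1(461,262),c3(245,285),.036),
 ('tailA',c1(518,122),c3(297,397),.036),('tailB',c1(563,228),c3(165,343),.036),
 ('barA',c1(216,195),c3(545,215),.046),('barB',c1(290,385),c3(328,130),.046)]:
    print(n,tri(a,b),atz(*a,z),atz(*b,z),dep(*a),dep(*b))
E
```

```text
round (array([ 0.4605, -0.1911,  0.0366]), array([0.0015])) [ 0.4603 -0.1912  0.04  ] [ 0.4657 -0.191   0.04  ] [ 0.4603 -0.1909  0.0408] [ 0.4658 -0.191   0.0401]
square (array([ 0.4911, -0.2425,  0.0372]), array([0.0033])) [ 0.4904 -0.2439  0.04  ] [ 0.4963 -0.2409  0.04  ] [ 0.4904 -0.2438  0.0403] [ 0.4951 -0.2408  0.0391]
ribA (array([0.563 , 0.1324, 0.0351]), array([0.0047])) [0.5612 0.1294 0.036 ] [0.5651 0.135  0.036 ] [0.5613 0.1295 0.0351] [0.564  0.1358 0.035 ]
ribB (array([0.5295, 0.118 , 0.0343]), array([0.0013])) [0.529 0.117 0.036] [0.5318 0.1174 0.036 ] [0.5288 0.1164 0.0407] [0.5332 0.1165 0.0372]
tailA (array([0.5811, 0.0998, 0.0325]), array([0.0033])) [0.5796 0.0974 0.036 ] [0.5857 0.0994 0.036 ] [0.5793 0.0971 0.0387] [0.5838 0.1007 0.0343]
tailB (array([0.5421, 0.0816, 0.0343]), array([0.0013])) [0.5415 0.0807 0.036 ] [0.5444 0.0813 0.036 ] [0.5422 0.0815 0.0253] [0.5311 0.09   0.0244]
barA (array([0.5538, 0.2071, 0.0418]), array([0.0051])) [0.5515 0.2029 0.046 ] [0.5595 0.2067 0.046 ] [0.5527 0.2068 0.0298] [0.5538 0.2118 0.041 ]
barB (array([0.4857, 0.1767, 0.046 ]), array([0.0026])) [0.4847 0.175  0.046 ] [0.4862 0.1785 0.046 ] [0.4846 0.177  0.0366] [0.484  0.1801 0.0443]
```

```bash
cat >> h.py <<'E'
def delta(target):
    o=get_obs(); r=R.from_euler('xyz',o['ee_rot'],degrees=True)
    return 1000*r.inv().apply(np.array(target)-o['position'])
def show():
    o=get_obs(); print({k:np.round(o[k],4) for k in ['time_s','position','ee_rot','contact_force','width']})
E
python3 -c "
from h import *
print(delta([.556,.10,.2]))"
```

```text
[ 553.03904888 -509.16056882   22.57480418]
```

drive_tool(
  steps=[
    [1, 42, -39, 0, 0],
    [1, 42, -39, 0, 0],
    [1, 42, -39, 0, 0],
    [1, 42, -39, 0, 0],
    [1, 42, -39, 0, 0],
  ],
  squeeze=60,
)

```text
time_s: 0.78
position: [0.3561, -0.316, 0.22]
ee_rot: [-179.9, 0.1, 21.5]
contact_force: [0.5, -0.1, 0.1]
width: 0.0415
```

drive_tool(
  steps=[
    [1, 42, -39, 0, 0],
    [1, 42, -39, 0, 0],
    [1, 42, -39, 0, 0],
    [1, 42, -39, 0, 0],
    [1, 42, -39, 0, 0],
  ],
)

```text
time_s: 1.4
position: [0.4823, -0.0489, 0.2205]
ee_rot: [-180.0, 0.1, 21.5]
contact_force: [1.3, -1.4, -0.0]
width: 0.0002
```

```bash
python3 -c "
from h import *
show();print(delta([.556,.10,.2]))"
```

```text
{'time_s': np.float64(1.4), 'position': array([ 0.4823, -0.0489,  0.2205]), 'ee_rot': array([-1.799857e+02,  6.350000e-02,  2.145190e+01]), 'contact_force': array([ 1.3491, -1.3938, -0.0142]), 'width': np.float64(0.0002)}
[ 123.06315815 -111.65519467   20.35028868]
```

drive_tool(
  steps=[
    [1, 42, -38, 7, -0.018],
    [1, 42, -38, 7, -0.018],
    [1, 36, -34, 6, 0],
    [1, 0, 0, 0, 0],
  ],
)

```text
time_s: 1.9
position: [0.5532, 0.1083, 0.1993]
ee_rot: [-179.9, 0.0, 23.9]
contact_force: [-0.1, -0.7, -0.1]
width: 0.0006
```

```bash
python3 -c "
from h import *
show();s=snap('wrist','w1');snap('scene','s1');print(s['xyz'],s['attitude'])"
```

```text
{'time_s': np.float64(1.9), 'position': array([0.5532, 0.1083, 0.1993]), 'ee_rot': array([-1.798849e+02,  1.030000e-02,  2.389390e+01]), 'contact_force': array([-0.083 , -0.7169, -0.0821]), 'width': np.float64(0.0006)}
[0.62642944 0.14190792 0.36133878] [ 1.63036679e+02  9.19198573e-02 -6.60631762e+01]
```

View pics/w1.png

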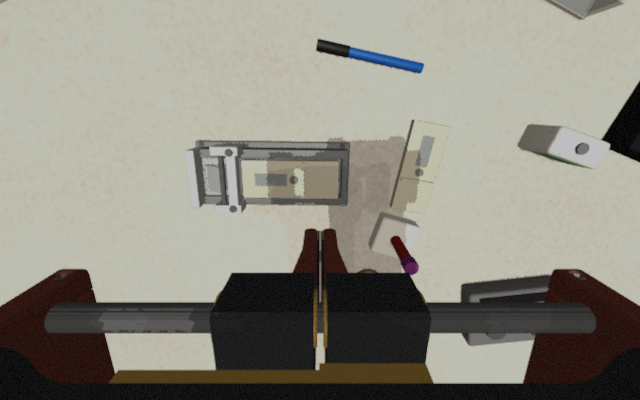

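View pics/s1.png

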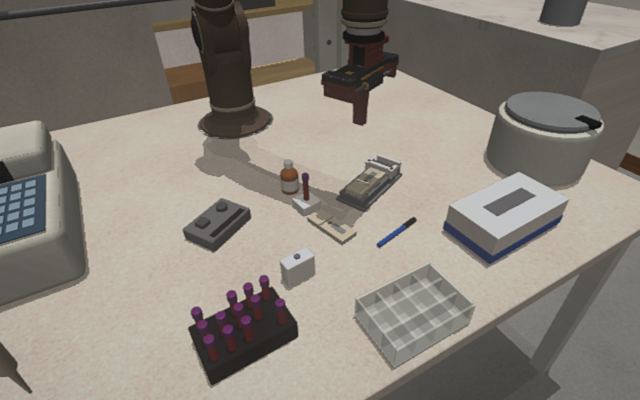

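```bash
python3 - <<'E'
from h import *
crop('w1',180,130,360,270,4,'c5')
E
```

```text
(no output)
```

View pics/c5.png

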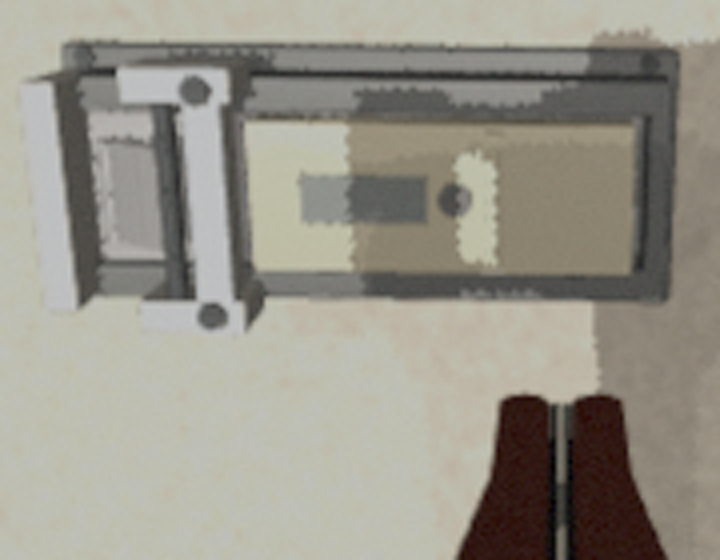

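```bash
python3 - <<'E'
from h import *
np.set_printoptions(precision=4,suppress=True)
W=np.load('pics/w1.npz');T=np.load('pics/top0.npz');S=np.load('pics/scene0.npz')
c=lambda x,y:(W,180+(x+.5)/4-.5,130+(y+.5)/4-.5)
c1=lambda x,y:(T,195+(x+.5)/6-.5,170+(y+.5)/6-.5)
P={}
for n,a,z in [('tailA',c(634,122),.036),('tailB',c(631,272),.036),('noseA',c(248,122),.036),('noseB',c(250,272),.036),('tip',c(561,400),.199),('tipL',c(500,400),.199),('tipR',c(622,400),.199),
 ('barA',c(228,68),.046),('barB',c(246,330),.046)]:
    P[n]=atz(*a,z); print(n,P[n],dep(*a))
ang=lambda a,b:np.degrees(np.arctan2(*(P[b]-P[a])[1::-1]))
print(ang('tailA','noseA'),ang('tailB','noseB'),ang('tailB','tailA'),ang('barB','barA'))
tm=(P['tailA']+P['tailB'])/2
print('tail mid',tm, np.linalg.norm(P['tailA']-P['tailB']))
print(tri(c(634,122),c1(518,122)),tri(c(631,272),c1(563,228)))
for a in (23,23.5,24):
    r=np.radians(a+90); d=np.array([np.cos(r),np.sin(r),0]); print('rib',tm+d*.038,'press',tm+d*.026)
print('tool tip rel', get_obs()['position'], P['tip']-get_obs()['position'])
E
```

```text
tailA [0.5833 0.1009 0.036 ] [0.5817 0.0994 0.0243]
tailB [0.5431 0.0832 0.036 ] [0.543  0.083  0.0353]
noseA [0.5394 0.1996 0.036 ] [0.5389 0.2    0.034 ]
noseB [0.4981 0.1844 0.036 ] [0.4947 0.1855 0.0272]
tip [0.5624 0.1137 0.199 ] [0.4839 0.0792 0.0002]
tipL [0.5587 0.1221 0.199 ] [0.5595 0.1223 0.2009]
tipR [0.5661 0.1054 0.199 ] [0.4923 0.0606 0.0003]
barA [0.5537 0.2076 0.046 ] [0.5528 0.2084 0.0421]
barB [0.4852 0.1783 0.046 ] [0.4841 0.1786 0.0434]
113.95266473415019 113.96506785423158 23.84503499961992 23.149037784063264
tail mid [0.5632 0.092  0.036 ] 0.04389501976793664
(array([0.5812, 0.099 , 0.0206]), array([0.])) (array([0.5417, 0.0816, 0.0291]), array([0.0006]))
rib [0.5484 0.127  0.036 ] press [0.5531 0.116  0.036 ]
rib [0.5481 0.1269 0.036 ] press [0.5529 0.1159 0.036 ]
rib [0.5478 0.1267 0.036 ] press [0.5526 0.1158 0.036 ]
tool tip rel [0.5529 0.1037 0.1996] [ 0.0095  0.01   -0.0006]
```

```bash
python3 -c "
from h import *
show();print(delta([.5527,.1132,.05]))"
```

```text
{'time_s': np.float64(2.0), 'position': array([0.5529, 0.1037, 0.1996]), 'ee_rot': array([1.799757e+02, 7.300000e-02, 2.361330e+01]), 'contact_force': array([-0.293 , -1.4198, -0.0628]), 'width': np.float64(0.0005)}
[  3.81575724  -8.79607473 149.55429255]
```

drive_tool(
  steps=[
    [1, 2, -4, 50, 0],
    [1, 2, -4, 50, 0],
    [1, 0, 0, 30, 0],
    [1, 0, 0, 10, 0],
    [1, 0, 0, 0, 0],
  ],
)

```text
time_s: 2.62
position: [0.5548, 0.1022, 0.0588]
ee_rot: [179.6, -0.1, 22.9]
contact_force: [-0.2, -0.4, 0.6]
width: 0.0003
```

```bash
python3 -c "
from h import *
show();print(delta([.5527,.1132,.05]));snap('wrist','w2');snap('scene','s2');show()
crop('s2',300,120,430,220,6,'c6');crop('w2',180,80,400,240,3.5,'c7')"
```

```text
{'time_s': np.float64(2.625), 'position': array([0.5548, 0.1022, 0.0588]), 'ee_rot': array([ 1.796167e+02, -6.140000e-02,  2.291810e+01]), 'contact_force': array([-0.2077, -0.3761,  0.5782]), 'width': np.float64(0.0003)}
[  2.34397172 -10.95304107   8.77918754]
{'time_s': np.float64(2.725), 'position': array([0.5556, 0.1028, 0.0599]), 'ee_rot': array([ 1.796005e+02, -1.747000e-01,  2.293430e+01]), 'contact_force': array([-0.598 ,  0.1341, -0.0863]), 'width': np.float64(0.0002)}
```

View pics/c6.png

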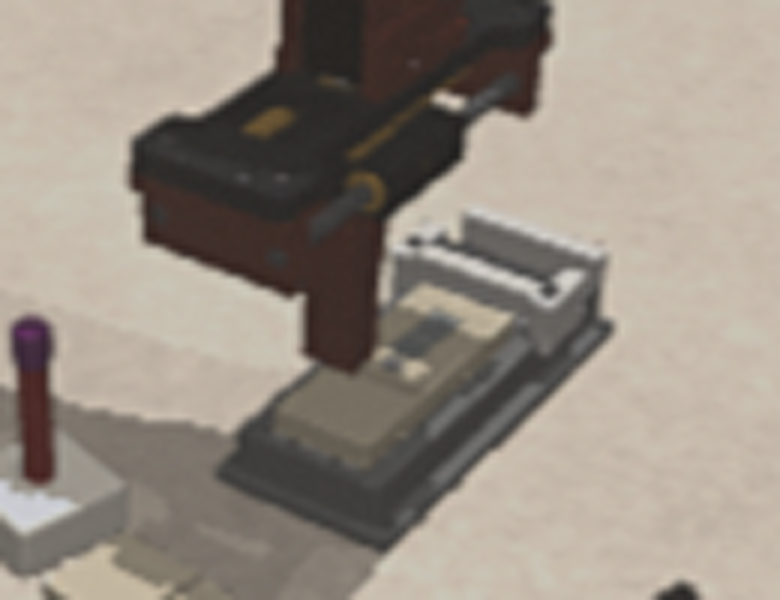

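View pics/w2.png

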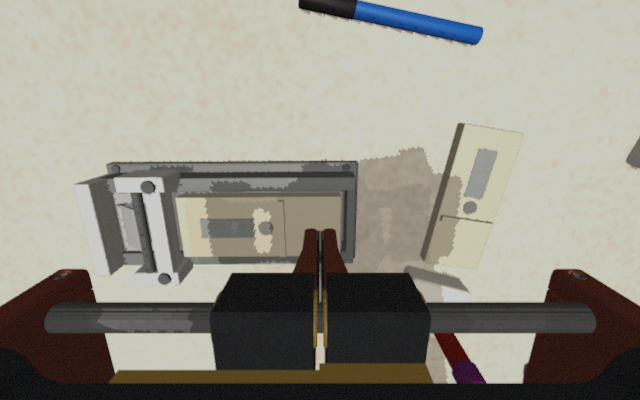

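```bash
python3 - <<'E'
from h import *
crop('w2',160,150,370,290,3.8,'c8')
W=np.load('pics/w2.npz');print(W['xyz'],W['attitude'])
E
```

```text
[0.62780454 0.135838   0.22100803] [163.10716186  -0.40700125 -67.04053628]
```

View pics/c8.png

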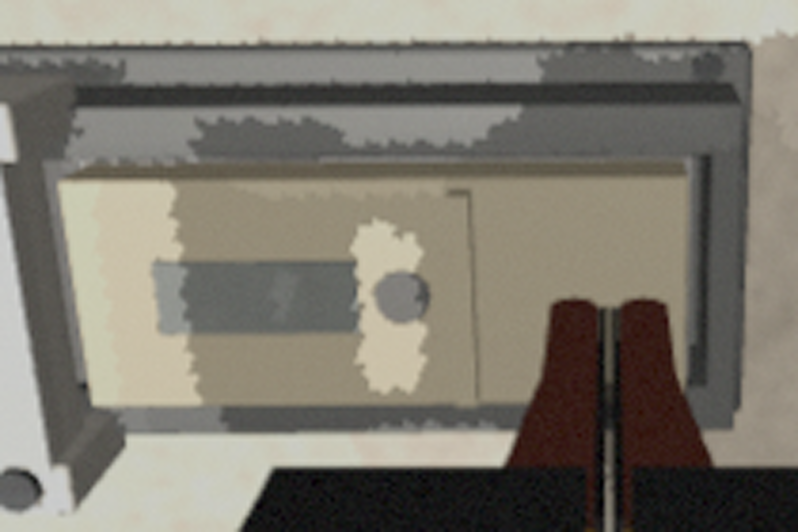

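```bash
python3 - <<'E'
from h import *
np.set_printoptions(precision=4,suppress=True)
W=np.load('pics/w2.npz')
c=lambda x,y:(W,160+(x+.5)/3.8-.5,150+(y+.5)/3.8-.5)
P={}
for n,a,z in [('ribA',c(471,192),.038),('ribB',c(478,400),.038),('tailA',c(687,177),.036),('noseA',c(62,182),.036),('noseB',c(92,405),.036),('tip',c(610,300),.059),('tipL',c(548,300),.059),('tipR',c(672,300),.059)]:
    P[n]=atz(*a,z); print(n,P[n],dep(*a))
ang=lambda a,b:np.degrees(np.arctan2(*(P[b]-P[a])[1::-1]))
print(ang('ribB','ribA'),ang('noseB','noseA'),ang('tailA','noseA'), np.linalg.norm(P['tailA']-P['noseA']))
rm=(P['ribA']+P['ribB'])/2; d=np.array([-.4035,.915,0]);print('ribmid',rm, 'press', rm-14*.001*d)
print(delta(np.r_[(rm-.014*d)[:2],.05]))
E
```

```text
ribA [0.566 0.134 0.038] [0.5655 0.134  0.0368]
ribB [0.5292 0.1186 0.038 ] [0.5302 0.1188 0.0399]
tailA [0.5824 0.1004 0.036 ] [0.6278 0.1358 0.221 ]
noseA [0.5395 0.1999 0.036 ] [0.5397 0.1997 0.0365]
noseB [0.4996 0.1837 0.036 ] [0.4994 0.1837 0.0357]
tip [0.5649 0.1077 0.059 ] [0.556  0.1037 0.0361]
tipL [0.5611 0.1167 0.059 ] [0.5517 0.114  0.0362]
tipR [0.5687 0.0987 0.059 ] [0.5601 0.0934 0.0357]
22.738279382458845 22.15142407032546 113.31554843046693 0.10835246370606057
ribmid [0.5476 0.1263 0.038 ] press [0.5532 0.1135 0.038 ]
[  1.9723 -10.7963   9.7869]
```

drive_tool(
  steps=[
    [1, 2, -11, 0, 0],
    [1, 0, 0, 0, 0],
  ],
)

```text
time_s: 2.98
position: [0.5543, 0.1149, 0.0621]
ee_rot: [179.6, -0.4, 22.9]
contact_force: [-0.2, 0.7, -0.4]
width: 0.0008
```

```bash
python3 -c "
from h import *
show();print(delta([.5532,.1135,.05]))"
```

```text
{'time_s': np.float64(2.975), 'position': array([0.5543, 0.1149, 0.0621]), 'ee_rot': array([179.5683,  -0.3978,  22.922 ]), 'contact_force': array([-0.2328,  0.6681, -0.3793]), 'width': np.float64(0.0008)}
[-1.6959118   0.80046392 12.13839298]
```

drive_tool(
  steps=[
    [1, -1, 1, 12, 0],
    [1, 0, 0, 8, 0],
    [1, 0, 0, 6, 0],
  ],
)

```text
time_s: 3.35
position: [0.5546, 0.1137, 0.0354]
ee_rot: [179.5, -0.5, 23.0]
contact_force: [-0.2, -0.6, 5.3]
width: 0.0002
```

drive_tool(
  steps=[
    [1, 0, 0, 6, 0],
    [1, 0, 0, 6, 0],
    [1, 0, 0, 6, 0],
  ],
)

```text
time_s: 3.72
position: [0.5553, 0.1138, 0.0279]
ee_rot: [179.2, -0.5, 22.9]
contact_force: [-29.5, -8.4, 85.9]
width: 0.0005
```

drive_tool(
  steps=[
    [1, 0, 0, -1, 0],
  ],
)

```text
time_s: 3.85
position: [0.5554, 0.1139, 0.0315]
ee_rot: [179.1, -0.6, 22.9]
contact_force: [-3.6, -1.0, 7.7]
width: 0.0005
```

```bash
python3 -c "
from h import *
show()"
```

```text
{'time_s': np.float64(3.85), 'position': array([0.5554, 0.1139, 0.0315]), 'ee_rot': array([179.1112,  -0.5669,  22.9348]), 'contact_force': array([-3.5975, -0.9903,  7.6794]), 'width': np.float64(0.0005)}
```

drive_tool(
  steps=[
    [1, 0, 0, 3, 0],
    [1, 0, -4, 2, 0],
  ],
)

```text
time_s: 4.1
position: [0.5552, 0.1156, 0.0292]
ee_rot: [178.9, -0.7, 22.9]
contact_force: [-1.0, -11.1, 18.1]
width: 0.0004
```

drive_tool(
  steps=[
    [1, 0, -6, 2, 0],
    [1, 0, -6, 2, 0],
  ],
)

```text
time_s: 4.35
position: [0.555, 0.1163, 0.029]
ee_rot: [178.1, -0.7, 22.4]
contact_force: [-1.9, -15.2, 26.7]
width: 0.0005
```

```bash
python3 -c "
from h import *
show();snap('wrist','w3');snap('scene','s3');show()
crop('s3',300,120,430,220,6,'c9');crop('w3',120,130,370,290,3.2,'c10')"
```

```text
{'time_s': np.float64(4.35), 'position': array([0.555 , 0.1163, 0.029 ]), 'ee_rot': array([178.0663,  -0.6881,  22.4402]), 'contact_force': array([ -1.9173, -15.2036,  26.7301]), 'width': np.float64(0.0005)}
{'time_s': np.float64(4.45), 'position': array([0.5549, 0.1163, 0.0291]), 'ee_rot': array([178.0638,  -0.6915,  22.4541]), 'contact_force': array([ -2.2606, -14.7432,  25.8461]), 'width': np.float64(0.0006)}
```

View pics/c9.png

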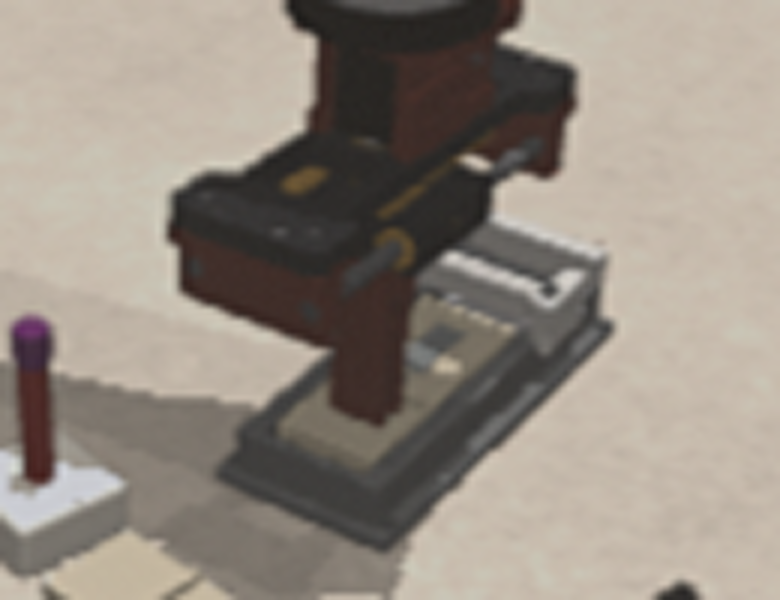

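View pics/c10.png

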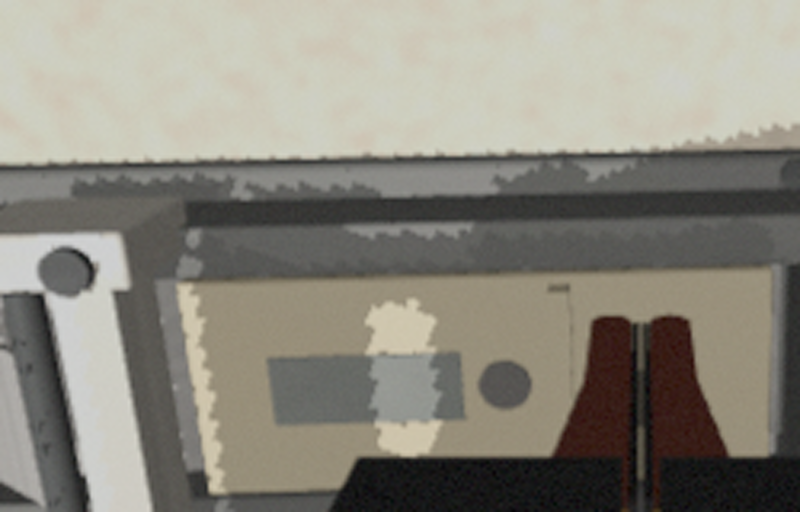

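drive_tool(
  steps=[
    [1, 0, -14, 1, 0],
  ],
)

```text
time_s: 4.58
position: [0.5517, 0.1237, 0.0293]
ee_rot: [177.7, -0.7, 22.2]
contact_force: [-2.7, -10.1, 15.9]
width: 0.001
```

drive_tool(
  steps=[
    [1, 0, -14, 1, -0.01],
    [1, 0, -14, 1, -0.01],
  ],
)

```text
time_s: 4.82
position: [0.5445, 0.1406, 0.0293]
ee_rot: [177.0, -0.6, 22.9]
contact_force: [-2.0, -12.6, 21.3]
width: 0.0005
```

```bash
python3 -c "
from h import *
show();snap('wrist','w4');snap('scene','s4');show()
crop('s4',300,120,430,220,6,'c11');crop('w4',120,130,370,290,3.2,'c12')"
```

```text
{'time_s': np.float64(4.825), 'position': array([0.5445, 0.1406, 0.0293]), 'ee_rot': array([176.9759,  -0.6335,  22.8878]), 'contact_force': array([ -2.0114, -12.601 ,  21.3293]), 'width': np.float64(0.0005)}
{'time_s': np.float64(4.925), 'position': array([0.544 , 0.1424, 0.0293]), 'ee_rot': array([177.0671,  -0.6536,  23.0059]), 'contact_force': array([-2.243 , -7.3264, 21.3313]), 'width': np.float64(0.0004)}
```

View pics/c11.png

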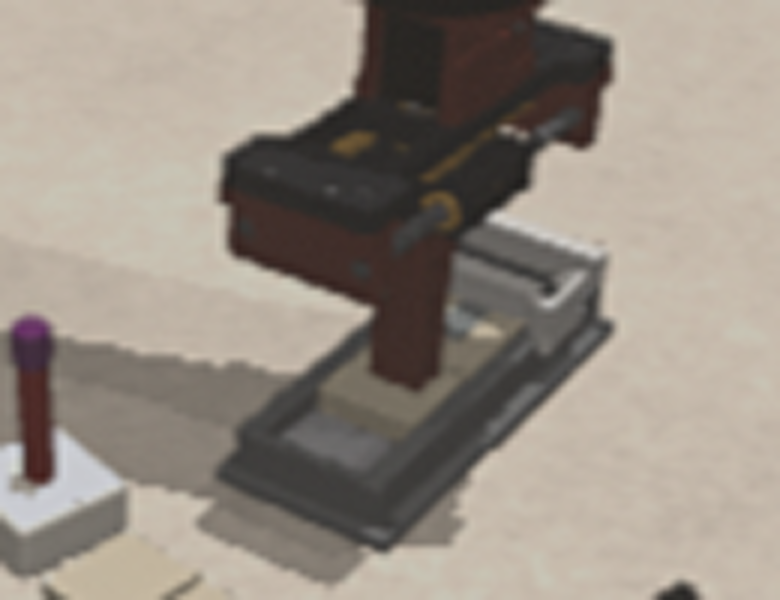

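View pics/c12.png

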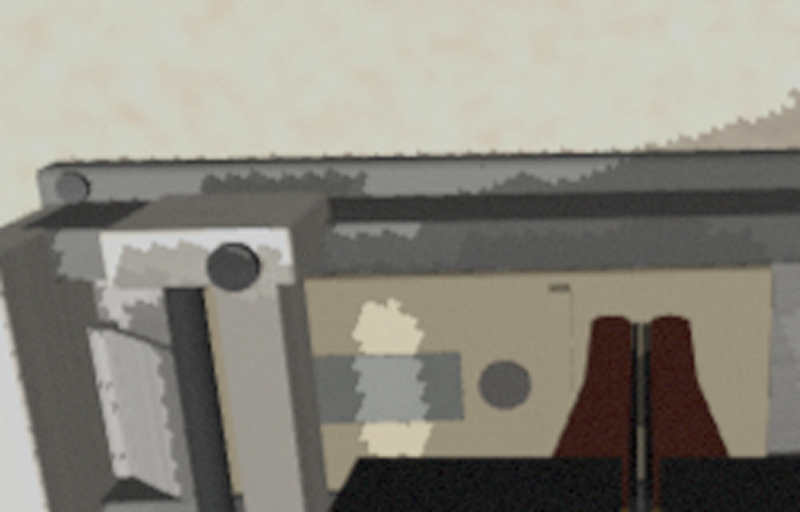

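drive_tool(
  steps=[
    [1, 0, -14, 1, 0],
    [1, 0, -14, 1, 0],
  ],
)

```text
time_s: 5.18
position: [0.5378, 0.1583, 0.0294]
ee_rot: [176.3, -0.7, 22.5]
contact_force: [0.6, -14.7, 21.6]
width: 0.0004
```

drive_tool(
  steps=[
    [1, 0, -12, 1, 0],
  ],
)

```text
time_s: 5.3
position: [0.5353, 0.1641, 0.0294]
ee_rot: [175.9, -0.7, 22.3]
contact_force: [2.0, -21.2, 23.1]
width: 0.0005
```

```bash
python3 -c "
from h import *
show();snap('wrist','w5');snap('scene','s5');snap('top','t5');show()
crop('s5',300,120,430,220,6,'c13');crop('w5',120,130,370,290,3.2,'c14')"
```

```text
{'time_s': np.float64(5.3), 'position': array([0.5353, 0.1641, 0.0294]), 'ee_rot': array([175.8707,  -0.6944,  22.3081]), 'contact_force': array([  1.9592, -21.231 ,  23.1257]), 'width': np.float64(0.0005)}
{'time_s': np.float64(5.45), 'position': array([0.5354, 0.164 , 0.0294]), 'ee_rot': array([175.8766,  -0.6951,  22.3232]), 'contact_force': array([ -1.6967, -14.3724,  22.5859]), 'width': np.float64(0.0006)}
```

View pics/c14.png

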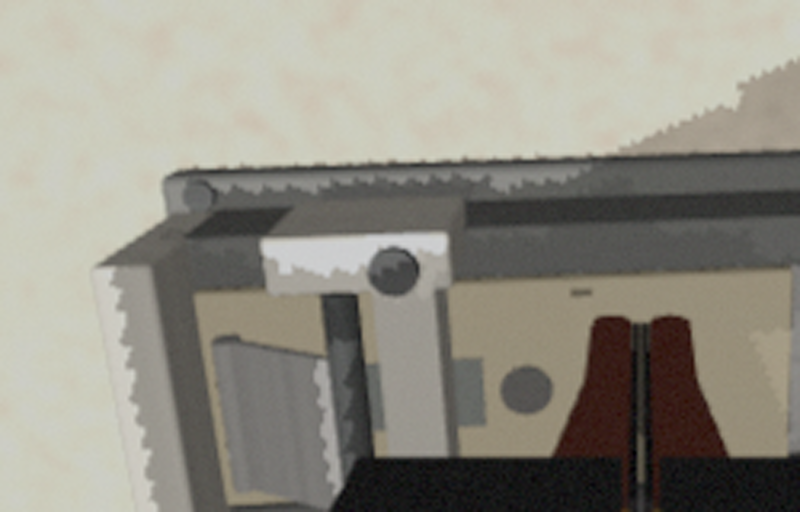

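View pics/c13.png

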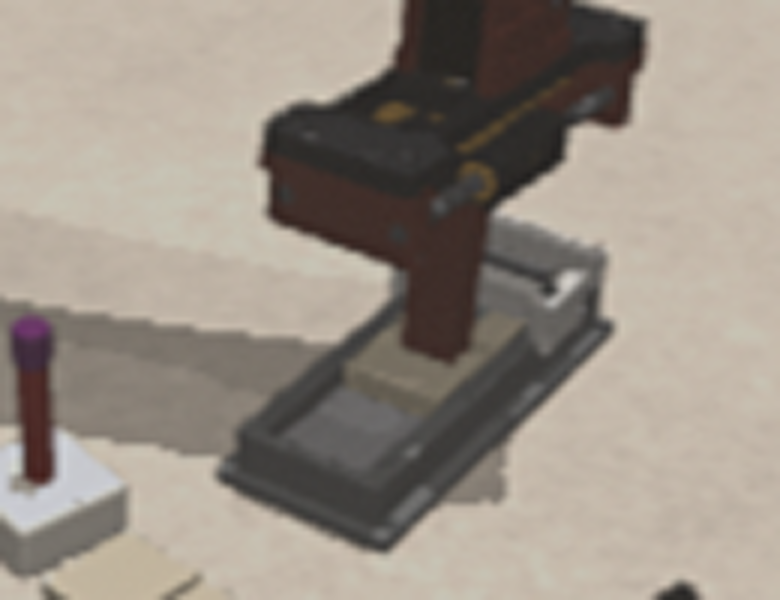

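drive_tool(
  steps=[
    [1, 0, -12, 1, 0],
    [1, 0, -10, 1, 0],
  ],
)

```text
time_s: 5.7
position: [0.5352, 0.1639, 0.0296]
ee_rot: [174.4, -0.6, 21.5]
contact_force: [3.1, -21.0, 21.3]
width: 0.0005
```

```bash
python3 -c "
from h import *
show();snap('wrist','w6')
crop('w6',120,130,370,290,3.2,'c15')"
```

```text
{'time_s': np.float64(5.7), 'position': array([0.5352, 0.1639, 0.0296]), 'ee_rot': array([174.4016,  -0.6186,  21.4891]), 'contact_force': array([  3.0559, -20.9976,  21.2635]), 'width': np.float64(0.0005)}
```

View pics/c15.png

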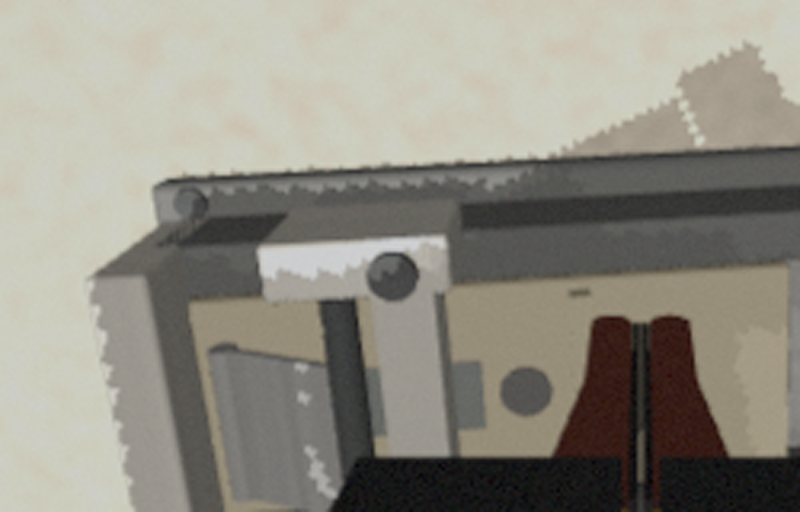

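drive_tool(
  steps=[
    [1, 0, 2, -4, 0],
    [1, 0, 3, -12, 0],
    [1, 0, 6, -40, 0],
    [1, 0, 8, -50, 0],
    [1, 0, 6, -40, 0],
  ],
)

```text
time_s: 6.38
position: [0.5357, 0.1526, 0.1789]
ee_rot: [174.4, -0.2, 21.5]
contact_force: [0.3, -1.0, 0.1]
width: 0.0004
```

```bash
python3 -c "
from h import *
show();snap('wrist','w7');snap('scene','s7');show();snap('top','t7')
crop('s7',300,120,430,220,6,'c16');crop('w7',160,90,400,270,3.3,'c17')"
```

```text
{'time_s': np.float64(6.375), 'position': array([0.5357, 0.1526, 0.1789]), 'ee_rot': array([174.4194,  -0.2014,  21.5334]), 'contact_force': array([ 0.3289, -0.9696,  0.1236]), 'width': np.float64(0.0004)}
{'time_s': np.float64(6.475), 'position': array([0.538 , 0.1534, 0.1817]), 'ee_rot': array([174.3888,  -0.602 ,  21.5039]), 'contact_force': array([0.3517, 0.4907, 0.0051]), 'width': np.float64(0.0004)}
```

View pics/c16.png

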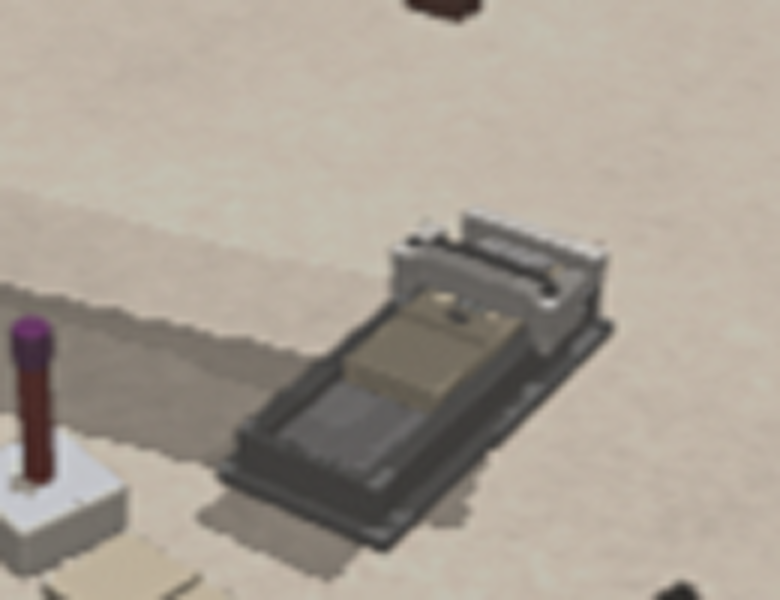

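View pics/c17.png

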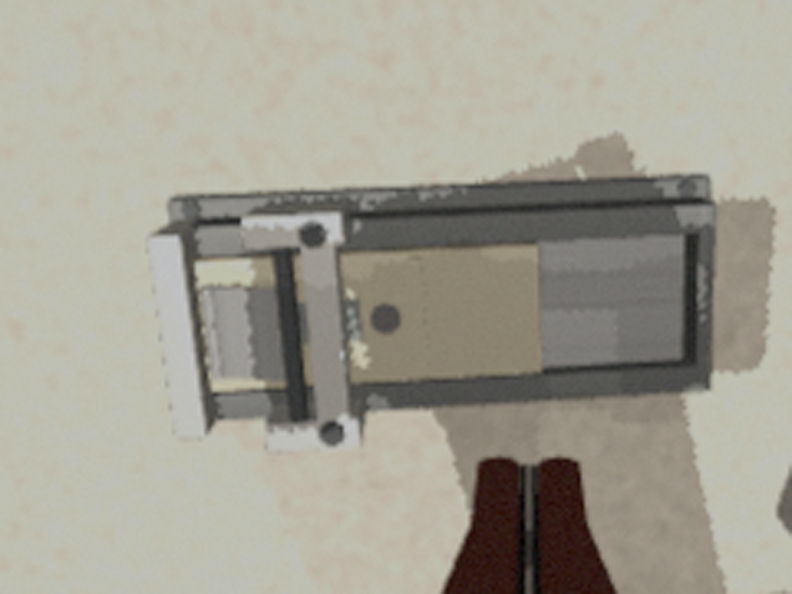

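```bash
python3 - <<'E'
from h import *
np.set_printoptions(precision=4,suppress=True)
W=np.load('pics/w7.npz')
c=lambda x,y:(W,160+(x+.5)/3.3-.5,90+(y+.5)/3.3-.5)
P={}
for n,a,z in [('tailA',c(540,243),.032),('tailB',c(541,373),.032),('wallA',c(711,205),.027),('wallB',c(709,385),.027),('stopA',c(181,232),.042),('stopB',c(208,436),.042),('barA',c(342,213),.046),('barB',c(359,445),.046)]:
    P[n]=atz(*a,z); print(n,P[n],dep(*a))
m=lambda k:(P[k+'A']+P[k+'B'])[:2]/2
d=m('stop')-m('wall');d/=np.linalg.norm(d);print(d,np.degrees(np.arctan2(d[1],d[0])))
for k in('tail','stop','bar','wall'): print(k,(m(k)-m('wall'))@d*1000)
crop('t7',195,170,310,255,6,'c18')
E
```

```text
tailA [0.5644 0.1458 0.032 ] [0.5638 0.1449 0.0268]
tailB [0.5234 0.129  0.032 ] [0.5215 0.1274 0.0246]
wallA [0.5956 0.0962 0.027 ] [0.5957 0.0966 0.028 ]
wallB [0.5381 0.0705 0.027 ] [0.5383 0.071  0.0282]
stopA [0.5306 0.2507 0.042 ] [0.529  0.2518 0.0358]
stopB [0.4698 0.2248 0.042 ] [ 0.4508  0.2286 -0.0004]
barA [0.5536 0.2076 0.046 ] [0.5526 0.2078 0.0401]
barB [0.4843 0.1788 0.046 ] [0.4848 0.1789 0.0471]
[-0.3963  0.9181] 113.34873915347798
tail 58.70686435928349
stop 168.17338055476077
bar 119.82830204074975
wall 0.0
```

View pics/c18.png

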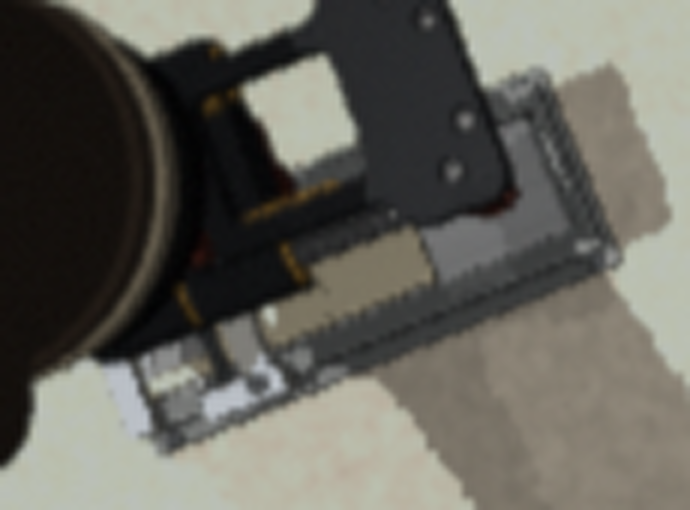

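```bash
python3 - <<'E'
from h import *
crop('w7',200,150,275,230,9,'c19')
E
```

```text
(no output)
```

View pics/c19.png

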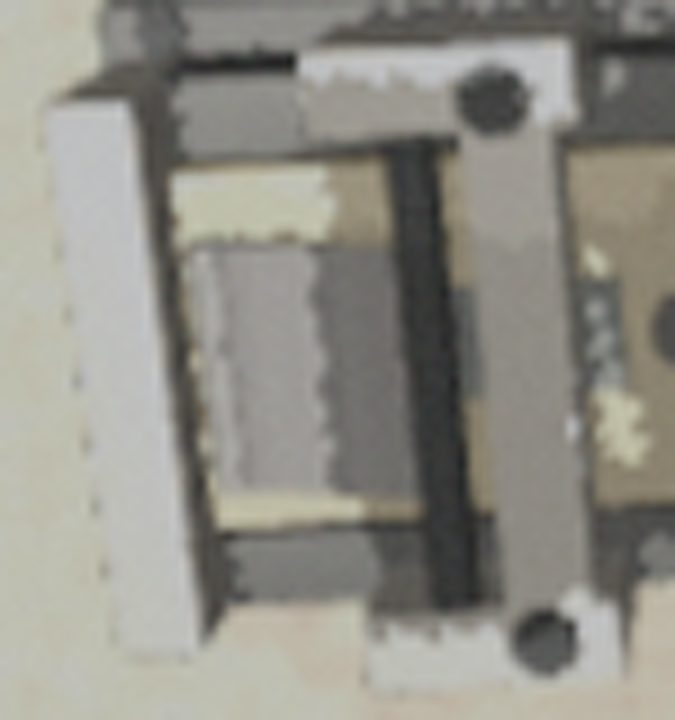

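```bash
python3 -c "
from h import *
show();print(delta([.463,-.189,.16]))"
```

```text
{'time_s': np.float64(6.525), 'position': array([0.5369, 0.1529, 0.1792]), 'ee_rot': array([174.3849,  -0.4244,  21.4998]), 'contact_force': array([ 0.1814, -0.4315,  0.3999]), 'width': np.float64(0.0005)}
[-194.21878773  287.8550591    46.17580824]
```

drive_tool(
  steps=[
    [1, -30, 45, 3, 0],
    [1, -32, 48, 5, 0],
    [1, -32, 48, 8, 0],
    [1, -32, 48, 10, 0],
    [1, -32, 48, 10, 0],
  ],
)

```text
time_s: 7.15
position: [0.4747, -0.1283, 0.1589]
ee_rot: [174.8, -0.1, 22.3]
contact_force: [1.1, -1.2, -0.4]
width: 0.0002
```

drive_tool(
  steps=[
    [1, -32, 46, 8, 0],
    [1, 0, 0, 0, 0],
    [1, 0, 0, 0, 0],
  ],
)

```text
time_s: 7.52
position: [0.4582, -0.1877, 0.1509]
ee_rot: [175.0, 0.2, 21.9]
contact_force: [-0.0, 0.1, -0.0]
width: 0.0003
```

```bash
python3 -c "
from h import *
show();s=snap('wrist','w8');show();print(delta([.463,-.189,.06]))"
```

```text
{'time_s': np.float64(7.525), 'position': array([ 0.4582, -0.1877,  0.1509]), 'ee_rot': array([175.0119,   0.1964,  21.9194]), 'contact_force': array([-0.0127,  0.0502, -0.019 ]), 'width': np.float64(0.0003)}
{'time_s': np.float64(7.575), 'position': array([ 0.4581, -0.1878,  0.1509]), 'ee_rot': array([175.0008,   0.2181,  21.9379]), 'contact_force': array([-0.2203, -0.6344, -0.2974]), 'width': np.float64(0.0007)}
[ 4.4766083  -4.95032413 90.7745723 ]
```

View pics/w8.png

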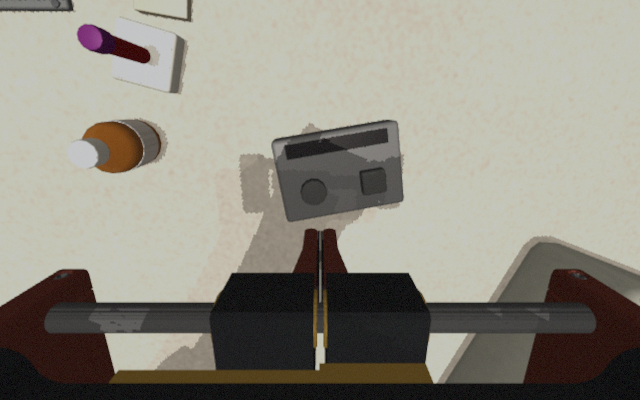

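Round key at about (313.5,191) and square key at (373,181).

```bash
python3 - <<'E'
from h import *
np.set_printoptions(precision=4,suppress=True)
W=np.load('pics/w8.npz');T=np.load('pics/top0.npz')
p=atz(W,313.5,190.5,.04);print(p,dep(W,313.5,190.5),atz(W,373,181,.04),tri((W,313.5,190.5),(T,415.9,246.9)))
print(delta([p[0],p[1],.055]))
E
```

```text
[ 0.4623 -0.1885  0.04  ] [ 0.4629 -0.1881  0.0422] [ 0.4918 -0.2395  0.04  ] (array([ 0.4609, -0.1904,  0.0372]), array([0.0022]))
[ 4.0755 -6.086  95.6959]
```

drive_tool(
  steps=[
    [1, 2, -3, 40, 0],
    [1, 2, -3, 35, 0],
    [1, 0, 0, 10, 0],
    [1, 0, 0, 0, 0],
  ],
)

```text
time_s: 8.07
position: [0.4651, -0.1817, 0.0641]
ee_rot: [175.0, 0.1, 22.5]
contact_force: [0.9, -0.6, 0.6]
width: 0.0004
```

```bash
python3 -c "
from h import *
show();print(delta([.4623,-.1885,.045]));s=snap('wrist','w9');snap('scene','s9');crop('s9',165,130,285,220,6,'c20')
crop('w9',220,120,420,270,4,'c21')"
```

```text
{'time_s': np.float64(8.075), 'position': array([ 0.4651, -0.1817,  0.0641]), 'ee_rot': array([1.750438e+02, 7.400000e-02, 2.249770e+01]), 'contact_force': array([ 0.8577, -0.5544,  0.6459]), 'width': np.float64(0.0004)}
[-5.10994323  3.51615748 19.52748738]
```

View pics/c20.png

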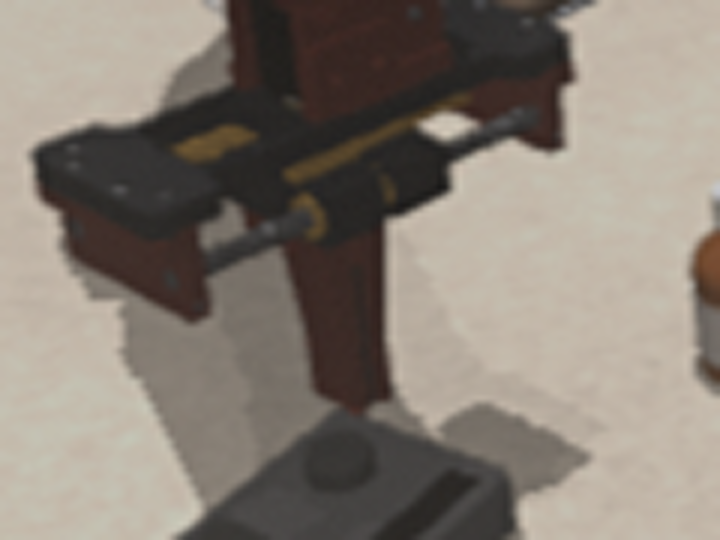

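View pics/c21.png

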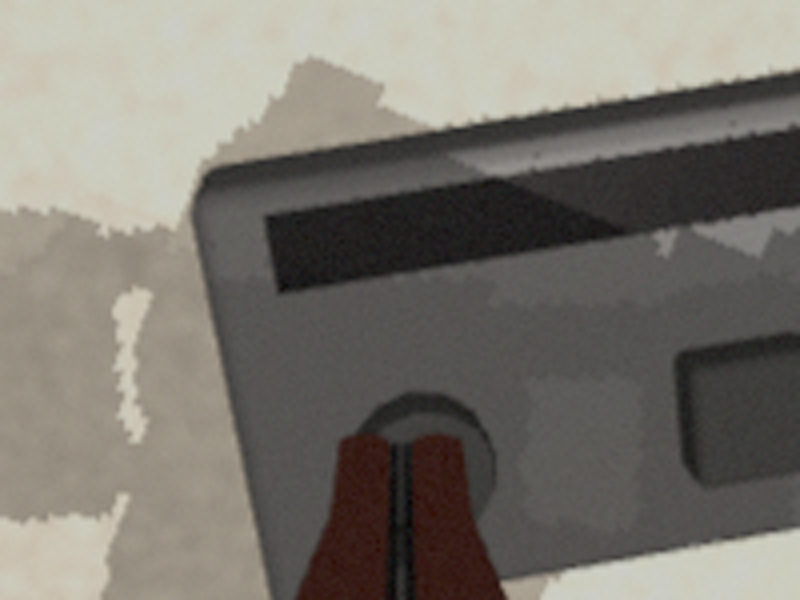

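```bash
python3 - <<'E'
from h import *
np.set_printoptions(precision=4,suppress=True)
W=np.load('pics/w9.npz')
for y in (468,476): p=atz(W,220+426.5/4-.5,120+(y+.5)/4-.5,.04);print(p,delta([p[0],p[1],.045]))
show()
E
```

```text
[ 0.4622 -0.1886  0.04  ] [-5.5374  2.7548 20.4549]
[ 0.4608 -0.1892  0.04  ] [-7.0589  2.767  20.4557]
{'time_s': np.float64(8.175), 'position': array([ 0.4656, -0.1823,  0.0651]), 'ee_rot': array([174.966 ,  -0.0126,  22.4584]), 'contact_force': array([-0.8285, -0.3852, -0.0336]), 'width': np.float64(0.0001)}
```

drive_tool(
  steps=[
    [1, -6, 3, 8, 0],
    [1, 0, 0, 6, 0],
    [1, 0, 0, 4, 0],
  ],
)

```text
time_s: 8.55
position: [0.463, -0.1901, 0.0488]
ee_rot: [174.8, -0.2, 22.4]
contact_force: [0.2, -0.2, 0.6]
width: 0.0004
```

```bash
python3 -c "
from h import *
print(delta([.4616,-.1888,.04]))"
```

```text
[-0.81116504 -2.4798313   8.61464916]
```

drive_tool(
  steps=[
    [1, -1, -2, 6, 0],
    [1, 0, -1, 5, 0],
  ],
)

```text
time_s: 8.8
position: [0.4613, -0.189, 0.0371]
ee_rot: [174.8, -0.2, 22.4]
contact_force: [-1.5, -1.0, 4.6]
width: 0.0006
```

drive_tool(
  steps=[
    [1, 0, 0, 4, 0],
    [1, 0, 0, 3, 0],
  ],
)

```text
time_s: 9.05
position: [0.4616, -0.1891, 0.0333]
ee_rot: [174.7, -0.1, 22.4]
contact_force: [-19.8, 10.1, 68.1]
width: 0.0003
```

drive_tool(
  steps=[
    [1, 0, 0, 0, 0],
    [1, 0, 0, -8, 0],
    [1, 0, 2, -30, 0],
    [1, 0, 2, -40, 0],
    [1, 0, 2, -20, 0],
  ],
)

```text
time_s: 9.68
position: [0.4591, -0.185, 0.1342]
ee_rot: [174.8, 0.0, 22.5]
contact_force: [0.1, -0.1, -0.1]
width: 0.0004
```

```bash
python3 -c "
from h import *
show();s=snap('wrist','w10');snap('scene','s10');snap('top','t10');show()
crop('t10',195,170,310,255,6,'c22')
T=np.load('pics/t10.npz');W=np.load('pics/w10.npz')"
```

```text
{'time_s': np.float64(9.675), 'position': array([ 0.4591, -0.185 ,  0.1342]), 'ee_rot': array([1.747921e+02, 4.000000e-03, 2.246340e+01]), 'contact_force': array([ 0.1499, -0.0903, -0.0512]), 'width': np.float64(0.0004)}
{'time_s': np.float64(9.825), 'position': array([ 0.4591, -0.1853,  0.1331]), 'ee_rot': array([ 1.74768e+02, -8.00000e-04,  2.24346e+01]), 'contact_force': array([ 0.6436,  0.1895, -1.0162]), 'width': np.float64(0.0009)}
```

View pics/w10.png

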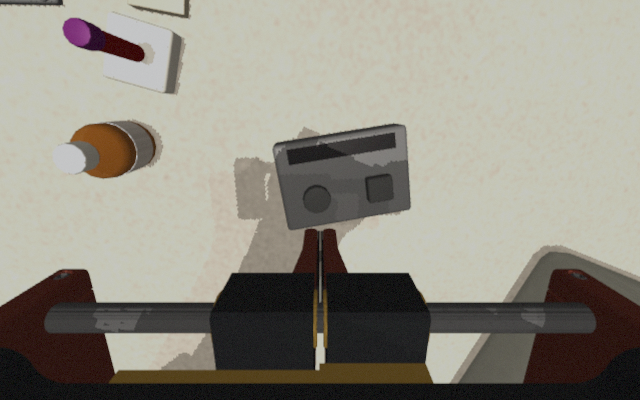

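View pics/s10.png

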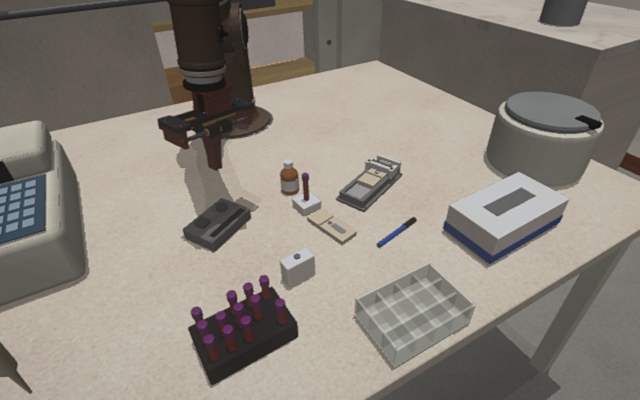

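View pics/c22.png

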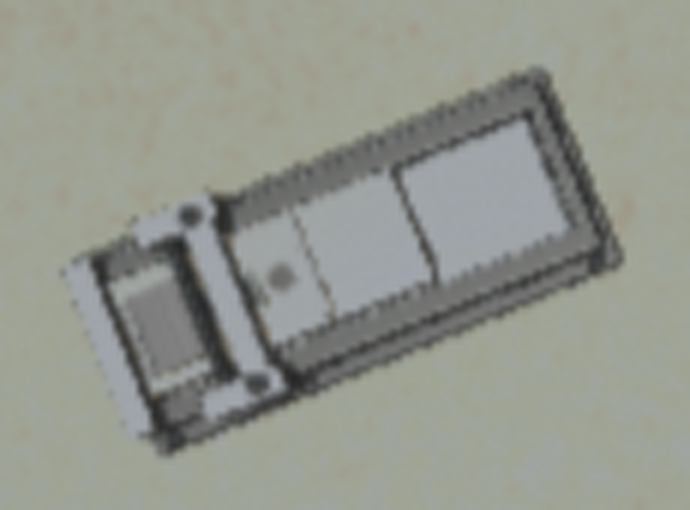

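```bash
python3 - <<'E'
from h import *
np.set_printoptions(precision=4,suppress=True)
W=np.load('pics/w10.npz');print(dep(W,316,198),dep(W,379,188),dep(W,345,193))
T=np.load('pics/t10.npz');c1=lambda x,y:(T,195+(x+.5)/6-.5,170+(y+.5)/6-.5)
print(np.linalg.norm(atz(*c1(443,217),.038)-atz(*c1(313.5,265),.034)))
print(manip.sign_off())
E
```

```text
[ 0.4617 -0.1881  0.0392] [ 0.4918 -0.2389  0.0402] [ 0.4741 -0.2137  0.031 ]
0.049986572458523004
the job is handed in; nothing more can be done
None
```

I slid the cassette home and pressed the round key; the job was handed in at about 10 s of the 58 s. I pressed the cassette down to the bed's hard stop with the shut fingertips and kept it pressed while sliding it under the lip and leaf spring. It stopped against the end stop, and I lifted off. I then pressed the round key until its hard stop (fingertips at 33 mm above the bench) and released it.

**Last checks:**
- **Cassette:** the rib moved 50.0 mm. The wrist view put the tail about 109.5 mm from the end stop's face (110 mm expected), with no gap at the nose. More pushing gave about 21 N forward and no movement.
- **Keys:** the round key is back up (top at 39 mm) and the square key was not touched (40 mm).
- **Bench and arm:** everything else looked unmoved in the scene view, and the arm was clear of everything.

**What went less well:**
- **Force peaks:** fingertip force peaked at 86 N on the first press and 68 N on the key. Both were above what was needed but under the 120 N wrist limit.
- **Gripper tilt:** the gripper leaned about 5° while pushing and stayed tilted. I couldn't correct it with the moves available, and it did not affect either step.
- **Camera agreement:** the cameras disagreed by up to about 5 mm on positions. I relied mainly on the wrist camera. In its view of the dock, the lip bar's front edge read about 4 mm off its stated place, probably a misread edge.

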